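# Hold the square in the corner of the belt grinder

### The arm

A 6-joint arm with a two-finger parallel gripper is mounted at the origin on the work surface. World frame = base frame: x ahead of the robot, y to its left, z up, the work surface at z = 0. Lengths are in m, angles in rad, forces in N, time in s.
With the tool pointing down it reaches from about 0.375 to 0.975 m from the base axis. Payload 3.8 kg.
Tool frame: the origin (TCP) lies on the centre line of the jaws, within the pads' length; the fingertips stand 25 mm ahead of it and the grasp point (between the pads) lies 6 mm ahead of it; y points along the fingers, z is the direction in which the jaws open and shut, and the axes are right-handed (so a half turn about y gives the same grasp; the last joint's range is limited). The gripper opens to 85 mm and grips with 20 to 120 N. Pads are 22 mm wide; open, the fingers measure 114 mm over their backs; the gripper's body (76 mm by 85 mm) begins 54 mm behind the grasp point. The pads swing forward as they close: fully open they stand 13 mm farther back than shut.
Start: joints at [-1.207, 0.264, 1.604, -0, 1.274, -0.037], TCP at [0.263, -0.622, 0.256] pointing down, gripper open.
Joint ranges: [-2.63, 2.63], [-0.94, 2.18], [0.31, 2.57], [-1.31, 4.45], [0, 2.66], [-2.55, 2.55]. Speed limits (rad/s): [2.57, 2.57, 3.14, 3.14, 3.14, 3.14].

### API

Orientations are given as a rotation vector (axis times angle).
In Python, from workcell import bot gives the robot as it stands.
- The arm moves only by the shell command python3 -m jog 'ROWS' [FORCE]. ROWS is JSON, a list of rows, each a list of 5 numbers: the shift along the world's x, y, z in mm, then the turn about the world's z in degrees, then the finger opening in mm, from 0 to 85.4. A call has exactly 10 rows; each row is the pose to reach, as a shift and turn from the pose commanded when the call began; what a row does not reach only later rows make up. A row lasts 1/8 s, in which the tool goes at most 62.5 mm and 10.7 degrees, less where a joint would pass 70% of its speed; a pose out of reach is approached as far as the arm can. A call with a gripper value outside its range is refused whole. The fingers move at their own pace and stop on an object; FORCE is the grip in N (left out, the last holds). Time passes only in rows, so rows that repeat a pose let the fingers close, or fill a call up. It gives the time, the measured TCP pose, the force and the opening at its end, in the units of the state.
- bot.read_state(): the state, without advancing time (a new reading comes with each control period).
- bot.read_camera(name): name is "side" or "top" or "wrist"; returns a dict with "pixels" (400x640x3 uint8, red, green, blue), "fx", "fy", "cx", "cy" (pixels), "R" (3x3) and "t" (3): a world point X has camera coordinates R X + t. Camera axes: x right, y down, z forward; pixel columns grow to the right and rows downward; lengths in m; the calibration is good to about 2 mm. A picture is of the moment at which its call begins. There is no depth.
- bot.finish_job(): hands the job in, once; it reports no verdict.
The state is a dict: "time": time; "q": joint angles; "joint_vel": joint speeds; "joint_torque": joint torques, N m; "tool_pos": TCP position; "tcp_rot": TCP orientation; "wrist_force": force on the tool from outside, world axes, zero at the start; "torque": the same for the moment, N m; "width": opening from 0.0 (shut) to 1.0 (fully open).
Only numpy, scipy, OpenCV 4.12 (cv2) and the standard library are available. Lean on these libraries where they do the work, as an engineer would, in place of code of your own. Each camera call takes 0.05 s, during which the arm holds its last target.

### The job

Pick up the blue-beamed square from the bench and press it into the corner of the belt grinder, so that its beam sits flat on the work rest, the upright outer edge of its blade lies flush against the stopped belt, and the blade is on the middle of the belt's width. Finish while still holding it there in the gripper, pressing it down on the rest and in against the belt, firmly but without banging or forcing it, so that the rest could be tightened to it; leave everything else on the bench where it is.

Things in the scene. Friction and masses are not known exactly. Their poses are not given: they have to be found in the camera images.
- square: the engineer's square, loose, about 0.3 kg, standing upright on its beam. Blue beam 120 long x 18 thick x 30 mm high; steel blade 25 x 6 mm standing up from one end of it to 110 mm above the underside. Origin: centre of the beam's underside; x runs along the beam towards the blade, whose outer edge is flush with the beam's end at x = +60 mm; y across the thickness; z up the blade
- square_grip (a point): the place to grip the square: in the beam, half-way up (15 mm above its underside), 72 mm from the outer edge of the blade (axes as square). Pinch the 18 mm thickness (along y) from above
- square_heel (a point): the outer corner of the square: bottom edge of the blade's end of the beam, mid thickness (axes as square)
- corner (a point): the corner of the grinder to press into: on the line where the work rest's top meets the belt's face, at the middle of the belt's 50 mm width, 60 mm above the bench. Axes: x points into the belt (level, square to its face), y along the corner line, z up. A seated square has its heel here, its x along this x and its z up
- rest: the grinder's work rest: fixed rigid level steel plate, reaching 137 mm out from the belt face and 120 mm wide, centred on the belt, top 60 mm above the bench. A square pressed on it drags when slid, by up to about its downward force. Origin on the bench, 60 mm straight below the corner point; axes as corner
- belt: the stopped orange-brown belt over its upright rigid steel platen: flat face 50 mm wide from 45 to 210 mm above the bench, at right angles to the rest; the green grinder stands behind it and nothing overhangs the rest. A square pressed on it drags likewise when slid along it. Origin on the bench, 60 mm straight below the corner point; axes as corner
- brass_block: loose brass block, 50 x 75 x 22 mm; origin at the centre of its underside. Leave alone
- belt_stick: loose tan belt-cleaning stick, 35 x 85 x 30 mm; origin at the centre of its underside. Leave alone
- spare_wheel: loose black spare contact wheel lying flat, 100 mm across, 35 mm high; origin at the centre of its underside. Leave alone
- jar: loose amber jar with steel cap, 64 mm across, 80 mm high; origin at the centre of its underside. Leave alone
- wrench: loose steel wrench lying on the bench, 160 mm long; origin at its middle on the bench. Leave alone
- roller: loose aluminium idler roller standing on end, 40 mm across, 50 mm high; origin at the centre of its underside. Leave alone
Things that resemble listed ones, but are neither listed nor needed, are in the scene too. Several things look just like the square: the one meant starts farthest to the robot's right.

How it is judged:
By the outcome, as a careful person would: the job done as asked, in the order asked, and still so for the second after the job is handed in, while the arm keeps its last pose, push and grip.
It also fails if it takes over 42 s, if anything falls off the work surface, if the arm or the gripper's body presses on something with over 40 N, if the wrist force passes 120 N, or if a joint passes its speed limit or range.

## Working session

There is one attempt and no reset: what is moved stays moved. The work goes in short steps, Python scripts to look and compute and a shell command to move; the robot and the scene stay as the last step left them, time stands still between calls to the robot, and variables do not carry over. Pictures are saved under pics/ and viewed, and the job is handed in when it is done.

```bash
mkdir -p pics; python3 - <<'E'
from workcell import bot
import cv2
s=bot.read_state(); print(s)
for n in("side","top","wrist"):
    c=bot.read_camera(n); cv2.imwrite(f"pics/a_{n}.png",c["pixels"][:,:,::-1]); print(n,c["fx"],c["fy"],c["cx"],c["cy"],c["R"],c["t"])
E
```

```text
{'time': 0.0, 'q': array([-1.20690116e+00,  2.64788970e-01,  1.60538906e+00,  8.84016041e-06,
        1.27373472e+00, -3.68806120e-02]), 'joint_vel': array([-2.57985123e-03,  7.22028673e-05, -5.58212842e-04, -5.14336275e-04,
       -6.70273281e-04, -1.03977889e-03]), 'joint_torque': array([ 1.96511046e-04, -5.15104580e+01, -3.67318368e+01,  2.68918002e-04,
        1.29107747e-02,  1.99104477e-06]), 'tool_pos': array([ 0.26310549, -0.62085813,  0.25492973]), 'tcp_rot': array([-0.40687472,  2.00368055, -1.99900283]), 'wrist_force': array([-0.29868515,  0.47030383,  0.2824256 ]), 'torque': array([ 0.00552688,  0.02004163, -0.03448671]), 'width': 1.0016841156835135}
side 473.51081962452923 473.51081962452923 316.3084426351981 202.08405105152087 [[-0.98842478 -0.15169234 -0.00242812]
 [-0.09109208  0.60620114 -0.79007747]
 [ 0.12132063 -0.78071097 -0.61300219]] [0.52835845 0.13436862 1.31284523]
top 424.5379992376094 424.5379992376094 311.66629611527924 196.14506462401022 [[ 2.32337883e-03 -9.99867004e-01 -1.61423965e-02]
 [-9.87845387e-01  2.14055884e-04 -1.55439527e-01]
 [ 1.55422309e-01  1.63073368e-02 -9.87713509e-01]] [-0.03400217  0.57680842  1.09916954]
wrist 306.4535054776447 306.4535054776447 320.01573850199577 203.06064610933453 [[ 0.38860183 -0.92140273 -0.00237213]
 [-0.88515864 -0.37402839  0.27676153]
 [-0.25589608 -0.10545033 -0.9609357 ]] [-0.6745504  -0.03573508  0.38026279]
```

View pics/a_top.png

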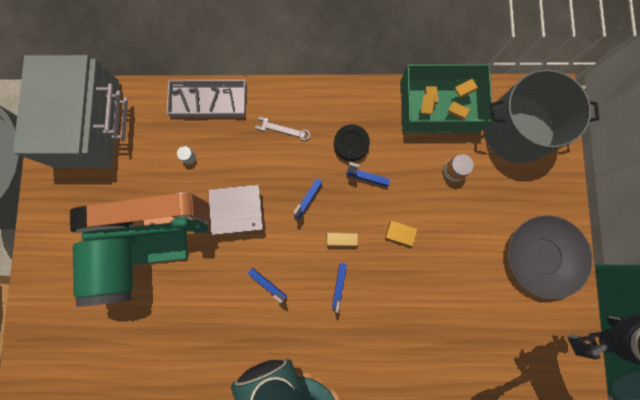

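View pics/a_side.png

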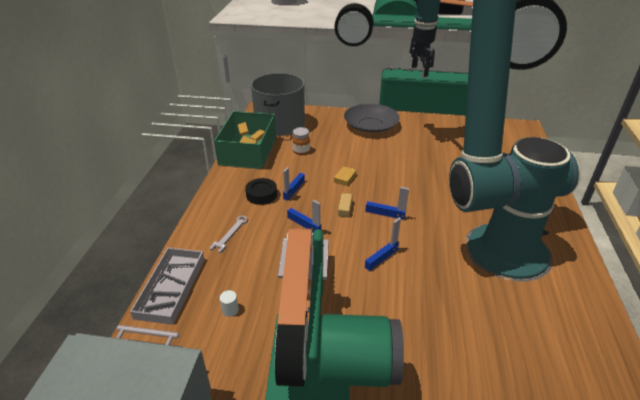

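View pics/a_wrist.png

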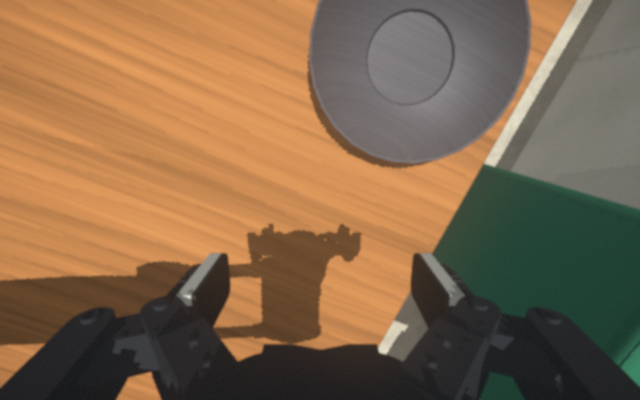

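```bash
python3 - <<'E'
import cv2
a=cv2.imread("pics/a_top.png"); b=cv2.imread("pics/a_side.png")
cv2.imwrite("pics/b1.png",cv2.resize(a[150:250,320:420],None,fx=6,fy=6,interpolation=cv2.INTER_CUBIC))
cv2.imwrite("pics/b2.png",cv2.resize(a[170:250,165:275],None,fx=7,fy=7,interpolation=cv2.INTER_CUBIC))
cv2.imwrite("pics/b3.png",cv2.resize(b[150:300,240:350],None,fx=4,fy=4,interpolation=cv2.INTER_CUBIC))
E
```

```text
(no output)
```

View pics/b1.png

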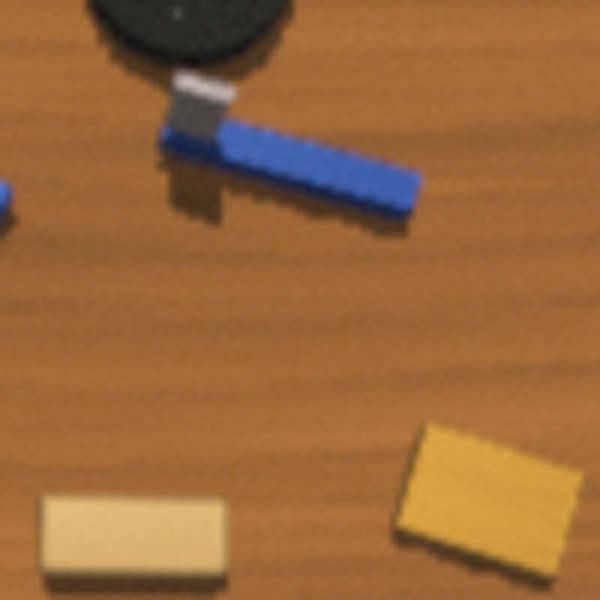

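View pics/b2.png

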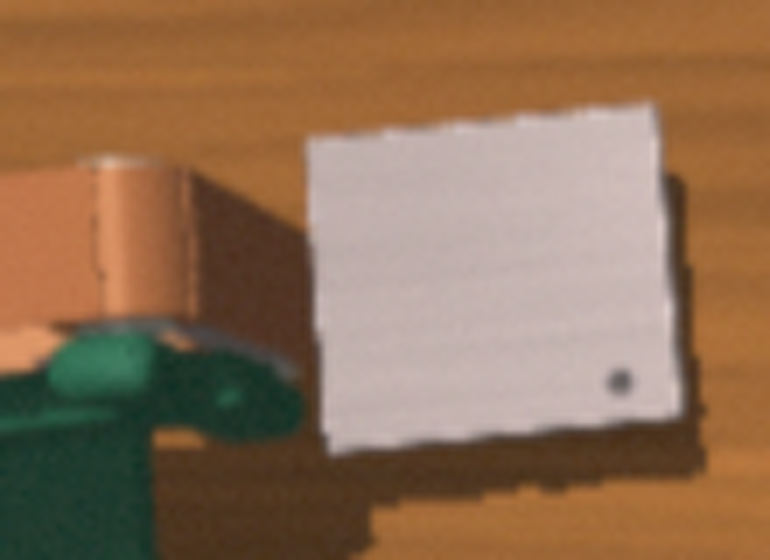

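View pics/b3.png

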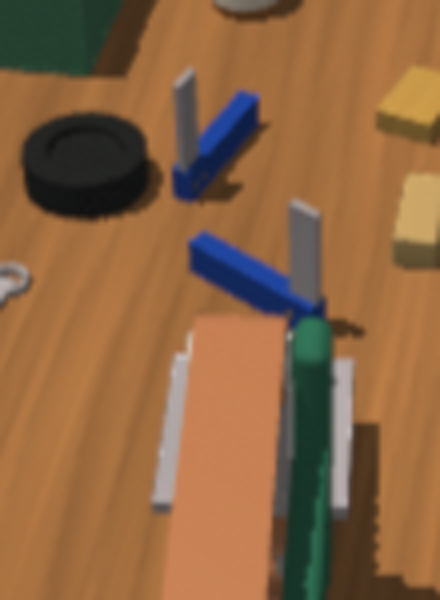

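```bash
cat > h.py <<'E'
import numpy as np,cv2
from scipy.optimize import minimize
def proj(c,P):
    X=np.asarray(P)@c["R"].T+c["t"]; return np.c_[c["fx"]*X[:,0]/X[:,2]+c["cx"],c["fy"]*X[:,1]/X[:,2]+c["cy"]]
def unproj(c,uv,z):
    d=np.array([(uv[0]-c["cx"])/c["fx"],(uv[1]-c["cy"])/c["fy"],1])@c["R"]; o=-c["R"].T@c["t"]
    return o+d*(z-o[2])/d[2]
def box(x0,x1,y0,y1,z0,z1): return np.array([[x,y,z] for x in(x0,x1) for y in(y0,y1) for z in(z0,z1)])/1000.
BEAM=box(-60,60,-9,9,0,30); BLADE=box(35,60,-3,3,30,110)
def place(P,p):
    c,s=np.cos(p[2]),np.sin(p[2]); z=p[3] if len(p)>3 else 0
    return P@np.array([[c,s,0],[-s,c,0],[0,0,1]])+[p[0],p[1],z]
def render(c,p,S=8,roi=None):
    x0,y0,w,h=roi; m=np.zeros((h*S,w*S),np.uint8)
    for P,v in((BEAM,255),(BLADE,0)):
        q=cv2.convexHull((((proj(c,place(P,p))-[x0-.5,y0-.5])*S)*16).astype(np.int32).reshape(-1,1,2))
        cv2.fillConvexPoly(m,q,v,shift=4)
    return cv2.resize(m,(w,h),interpolation=cv2.INTER_AREA)/255.
def blue(c,roi):
    x0,y0,w,h=roi; a=c["pixels"][y0:y0+h,x0:x0+w].astype(float)
    return np.clip((a[...,2]-a[...,0]-10)/50,0,1)
E
python3 - <<'E'
from h import *
from workcell import bot
T=bot.read_camera("top");S=bot.read_camera("side")
f=lambda u,v:unproj(T,(165+u/7-.5,170+v/7-.5),.06)
for uv in[(308,140),(655,105),(682,415),(328,453)]: print("rest",f(*uv)*1000)
L=unproj(T,(320+165/6,150+133/6),.02)[:2]; R=unproj(T,(320+412/6,150+200/6),.02)[:2]
d=L-R;p0=[*(L+R)/2,np.arctan2(d[1],d[0])]; print(p0)
for cams in ([("t",T,(345,155,55,40))],[("s",S,(275,165,40,45))],[("t",T,(345,155,55,40)),("s",S,(275,165,40,45))]):
    J=lambda p:sum(((render(c,p,roi=r)-blue(c,r))**2).sum() for _,c,r in cams)
    r=minimize(J,p0,method="Nelder-Mead",options=dict(initial_simplex=[p0,[p0[0]+.006,p0[1],p0[2]],[p0[0],p0[1]+.006,p0[2]],[p0[0],p0[1],p0[2]+.1]],xatol=1e-5,fatol=1e-4))
    print(r.x,np.degrees(r.x[2]),r.fun)
p=r.x
print("grip",place(np.array([[-.012,0,.015]]),p))
E
```

```text
rest [592.51619549 242.48385203  60.        ]
rest [606.02900249 109.84967796  60.        ]
rest [487.52770443  97.07034371  60.        ]
rest [473.1008859  230.12691163  60.        ]
[np.float64(0.6322840784374871), np.float64(-0.18881141173551663), np.float64(1.298349491814046)]
[ 0.63741505 -0.18716942  1.28029478] 73.35548722022862 44.37522568242983
[ 0.63886759 -0.19466803  1.32373217] 75.84426639428193 38.76484798154556
[ 0.63832894 -0.18831074  1.29848768] 74.39786392918465 102.17597677816227
grip [[ 0.63510147 -0.19986857  0.015     ]]
```

```bash
python3 - <<'E'
from h import *
from workcell import bot
from scipy.spatial.transform import Rotation as Ro
s=bot.read_state(); R=Ro.from_rotvec(s["tcp_rot"]).as_matrix(); print(R.round(3),s["tool_pos"],s["time"])
W=bot.read_camera("wrist"); cp=-W["R"].T@W["t"]; print("cam",cp, R.T@(cp-s["tool_pos"]))
print("toolz yaw",np.degrees(np.arctan2(R[1,2],R[0,2])),"x yaw",np.degrees(np.arctan2(R[1,0],R[0,0])))
T=bot.read_camera("top"); print("wheel",unproj(T,(351,141),.035))
E
```

```text
[[-0.921 -0.     0.39 ]
 [-0.39   0.001 -0.921]
 [-0.    -1.    -0.001]] [ 0.26323173 -0.62120422  0.25563284] 0.25
cam [ 0.32787308 -0.59497083  0.3742451 ] [-0.06975943 -0.11860996  0.00092883]
toolz yaw -67.03810835130888 x yaw -157.0381115369486
wheel [ 0.73303108 -0.14186001  0.035     ]
```

```bash
python3 -m jog '[[40,45,0,6,60],[85,97,0,12,60],[130,149,0,18,60],[175,201,0,24,60],[220,252,0,30,60],[265,303,0,36,60],[305,350,0,42,60],[345,392,-20,48,60],[372,422,-50,51.5,60],[372,422,-60,51.5,60]]' 60
python3 - <<'E'
from h import *
from workcell import bot
W=bot.read_camera("wrist");cv2.imwrite("pics/c_w.png",W["pixels"][:,:,::-1])
s=bot.read_state();print(s["time"],s["tool_pos"],s["wrist_force"])
np.save("w.npy",W,allow_pickle=True)
E
```

```text
time: 1.6
tool_pos: [0.6365, -0.1962, 0.1944]
tcp_rot: [-1.071, 1.405, -1.402]
wrist_force: [-0.3, -0.4, -0.4]
width: 0.705
1.65 [ 0.6353165  -0.19619984  0.19198687] [-0.12818429  0.65160693 -1.68413529]
```

View pics/c_w.png

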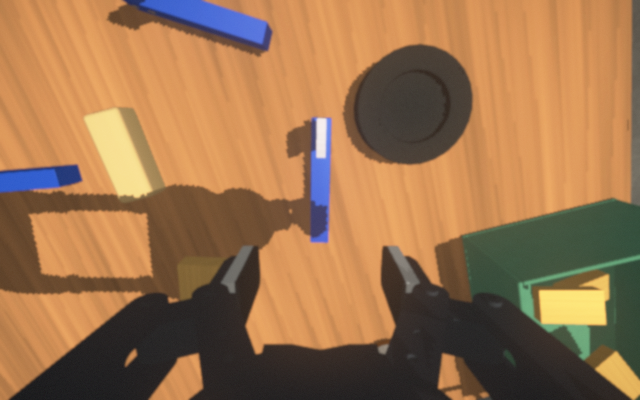

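```bash
python3 - <<'E'
from h import *
from workcell import bot
W=bot.read_camera("wrist");T=bot.read_camera("top")
s=bot.read_state();print(s["time"],s["tool_pos"])
for k,cams in enumerate(([(W,(295,100,55,155))],[(W,(295,100,55,155)),(T,(345,155,55,40))])):
    p0=[.637,-.189,1.29]
    J=lambda p:sum(((render(c,p,roi=r)-blue(c,r))**2).sum() for c,r in cams)
    r=minimize(J,p0,method="Nelder-Mead",options=dict(initial_simplex=[p0,[p0[0]+.006,p0[1],p0[2]],[p0[0],p0[1]+.006,p0[2]],[p0[0],p0[1],p0[2]+.1]],xatol=1e-5,fatol=1e-4))
    p=r.x;print(p,np.degrees(p[2]),r.fun,"grip",place(np.array([[-.012,0,.015]]),p))
    if k==0:
        im=W["pixels"][:,:,::-1].copy()
        for P in(BEAM,BLADE): cv2.polylines(im,[cv2.convexHull(proj(W,place(P,p)).round().astype(np.int32))],True,(0,255,0),1)
        cv2.imwrite("pics/c2.png",cv2.resize(im[90:260,240:400],None,fx=3.5,fy=3.5))
E
```

```text
1.75 [ 0.63437783 -0.19927243  0.19478913]
[ 0.6380684  -0.1887223   1.28927311] 73.86990806710963 214.2054823529412 grip [[ 0.63473457 -0.2002499   0.015     ]]
[ 0.63805342 -0.18875875  1.28884491] 73.84537400277344 449.40166013071894 grip [[ 0.63471465 -0.20028493  0.015     ]]
```

View pics/c2.png

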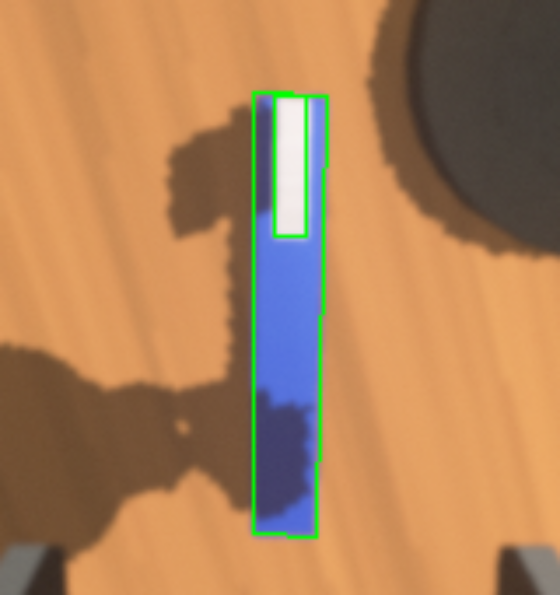

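```bash
python3 -m jog '[[0,0,-40,-0.5,60],[0,0,-80,-0.5,60],[0,0,-110,-0.5,60],[0,0,-130,-0.5,60],[0,0,-145,-0.5,60],[0,0,-155,-0.5,60],[0,0,-160,-0.5,60],[0,0,-165,-0.5,60],[0,0,-166,-0.5,60],[0,0,-166,-0.5,60]]' 60
python3 - <<'E'
from workcell import bot
import numpy as np
a=[]
for i in range(4):
    s=bot.read_state();a.append(np.r_[s["tool_pos"],s["wrist_force"]]);bot.read_camera("wrist")
print(s["time"],np.mean(a,0).round(4))
E
```

```text
time: 3.0
tool_pos: [0.6356, -0.1995, 0.0306]
tcp_rot: [-1.063, 1.412, -1.413]
wrist_force: [0.2, -0.6, 0.3]
width: 0.705
3.15 [ 0.6356 -0.1995  0.0307  0.6377  0.0881 -0.1348]
```

```bash
python3 -m jog '[[-0.5,-0.5,-3,0,60],[-0.5,-0.5,-3,0,10],[-0.5,-0.5,-3,0,10],[-0.5,-0.5,-3,0,10],[-0.5,-0.5,-3,0,10],[-0.5,-0.5,-3,0,10],[-0.5,-0.5,-3,0,10],[-0.5,-0.5,-3,0,10],[-0.5,-0.5,-3,0,10],[-0.5,-0.5,-3,0,10]]' 70
python3 - <<'E'
from workcell import bot
import cv2
W=bot.read_camera("wrist");cv2.imwrite("pics/d.png",W["pixels"][:,:,::-1])
s=bot.read_state();print(s["time"],s["tool_pos"],s["wrist_force"],s["width"])
E
```

```text
time: 4.45
tool_pos: [0.635, -0.2001, 0.0274]
tcp_rot: [-1.063, 1.412, -1.413]
wrist_force: [0.9, -1.0, 0.9]
width: 0.195
4.5 [ 0.63503024 -0.20008842  0.02741617] [ 1.35228648 -0.49054879  0.41097044] 0.1968079512091878
```

View pics/d.png

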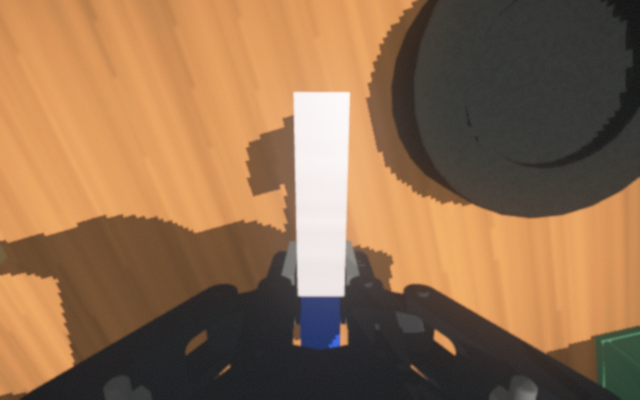

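```bash
python3 -m jog '[[0,0,30,0,10],[0,0,80,0,10],[0,0,130,0,10],[-8,30,150,3,10],[-20,75,150,7,10],[-35,130,150,11,10],[-52,190,150,15,10],[-68,250,150,19,10],[-82,300,150,22,10],[-90,325,150,22,10]]'
python3 -m jog '[[-1,5,-10,0,10],[-2,10,-25,0,10],[-2,15,-40,0,10],[-2,18,-50,0,10],[-2,18,-58,0,10],[-2,18,-62,0,10],[-2,18,-64,0,10],[-2,18,-64,0,10],[-2,18,-64,0,10],[-2,18,-64,0,10]]'
python3 - <<'E'
from workcell import bot
import cv2
for n in("wrist","top","side"):
    W=bot.read_camera(n);cv2.imwrite(f"pics/e_{n}.png",W["pixels"][:,:,::-1])
s=bot.read_state();print(s["time"],s["tool_pos"],s["wrist_force"],s["width"])
a=cv2.imread("pics/e_top.png");cv2.imwrite("pics/e_t2.png",cv2.resize(a[150:270,150:310],None,fx=5,fy=5,interpolation=cv2.INTER_CUBIC))
E
```

```text
time: 5.75
tool_pos: [0.5425, 0.1274, 0.1761]
tcp_rot: [-1.26, 1.132, -1.128]
wrist_force: [0.4, -0.3, -1.7]
width: 0.2
time: 7.0
tool_pos: [0.5431, 0.1431, 0.1137]
tcp_rot: [-1.256, 1.132, -1.132]
wrist_force: [-0.2, -0.7, -1.9]
width: 0.199
7.15 [0.54290537 0.14305234 0.11344181] [ 0.74788978  0.12209586 -2.11987213] 0.1970586685561818
```

View pics/e_wrist.png

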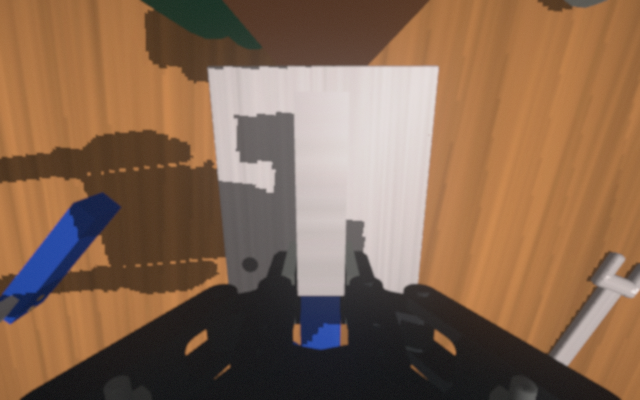

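View pics/e_t2.png

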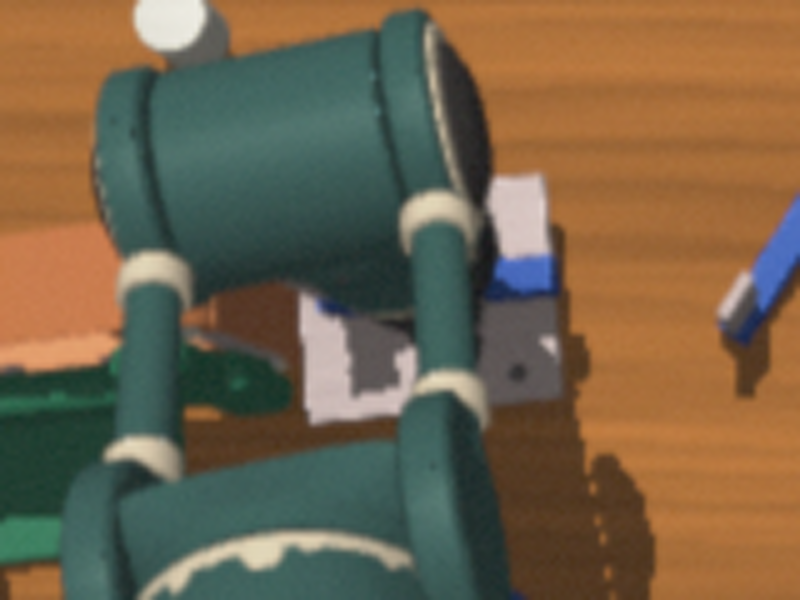

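View pics/e_side.png

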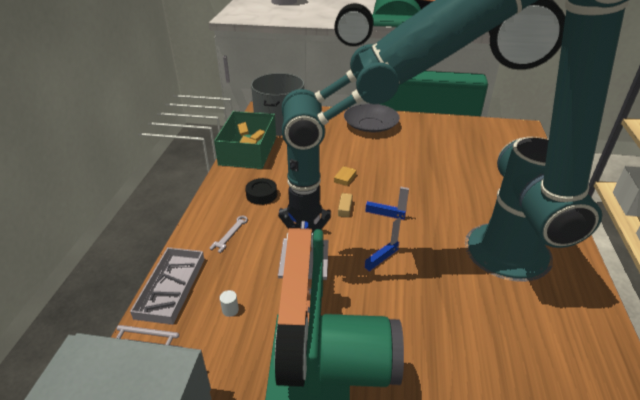

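```bash
python3 - <<'E'
from h import *
from workcell import bot
a=cv2.imread("pics/e_wrist.png")
cv2.imwrite("pics/e_w2.png",cv2.resize(a[0:130,190:460],None,fx=2.9,fy=2.9,interpolation=cv2.INTER_CUBIC))
g=a.astype(int)
for r in (75,90,110,140,200): print(r,[int(x) for x in np.where(np.abs(np.diff(g[r,150:500].sum(1)))>60)[0]+150])
for c in (225,240,270,320,350,380,400,425): print(c,[int(x) for x in np.where(np.abs(np.diff(g[0:130,c].sum(1)))>60)[0]])
E
```

```text
75 [206, 207, 208, 436, 437]
90 [209, 435, 436]
110 [211, 433, 434]
140 [213, 214, 235, 236, 237, 293, 294, 430, 431]
200 [294, 295, 296, 424, 425]
225 [64, 65, 66]
240 [65, 66, 67, 114, 115]
270 [65, 66, 67, 113, 114, 115]
320 [64, 65, 66]
350 [64, 65, 66]
380 [65, 66]
400 [65, 66]
425 [64, 65, 66]
```

View pics/e_w2.png

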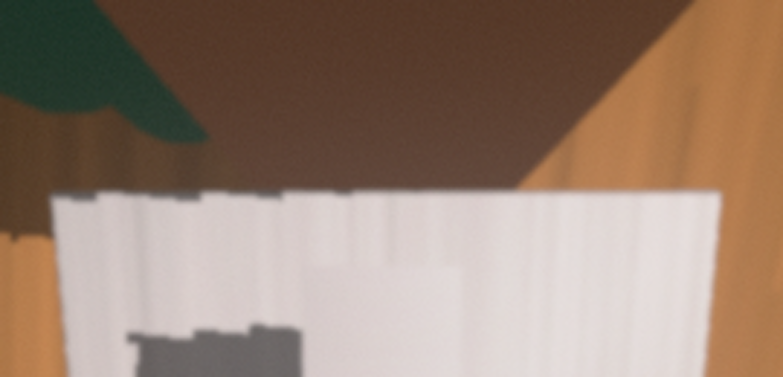

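```bash
python3 - <<'E'
from h import *
from workcell import bot
P=[];
for i in range(5):
    W=bot.read_camera("wrist");s=bot.read_state()
    q=[unproj(W,uv,.06) for uv in((207.2,65.5),(438.6,65.5),(430.8,140))]
    P.append(np.r_[q[0][:2],q[1][:2],q[2][:2],s["tool_pos"]])
P=np.mean(P,0);A,B,C,t=P[:2],P[2:4],P[4:6],P[6:]
d=B-A; print(s["time"],A,B,"width",np.linalg.norm(d),"yaw",np.degrees(np.arctan2(d[1],d[0]))+90)
e=B-C;print("side yaw",np.degrees(np.arctan2(e[1],e[0])))
m=(A+B)/2;print("mid",m,"tcp",t)
# held-square fit
roi=(280,80,90,270)
a=W["pixels"].astype(int)
for r in (100,150,200,250,290): print(r,[int(x) for x in np.where(np.abs(np.diff(a[r,280:365].sum(1)))>15)[0]+280])
from scipy.spatial.transform import Rotation as Ro
R=Ro.from_rotvec(s["tcp_rot"]).as_matrix();print(R.round(4))
ux=-R[:,0]; yaw=np.degrees(np.arctan2(ux[1],ux[0]));print("tool -x yaw",yaw)
# predicted blade in image given grip at tcp, square x=-toolx, base z = t.z-.0274
for yw in(yaw,):
    p=[*(t[:2]+.012*ux[:2]),np.radians(yw),t[2]-.0274]
    print("blade top",proj(W,place(box(35,60,-3,3,110,110)[::2],p)).round(1),"lower inner",proj(W,place(box(35,35,-3,3,30,30)[[0,2]],p)).round(1))
E
```

```text
7.4 [0.47494644 0.23026878] [0.59401304 0.24250203] width 0.11969338975678936 yaw 95.86614914180282
side yaw 95.48379233232248
mid [0.53447974 0.23638541] tcp [0.54286439 0.14301806 0.11333835]
100 []
150 [292, 293, 294, 295, 296]
200 [293, 294, 295, 296, 297]
250 [294, 295, 296, 297, 298, 343, 344, 345, 346, 361, 362, 363]
290 [295, 296, 297, 298, 299, 341, 342, 343, 344, 345]
[[ 1.039e-01 -1.000e-04  9.946e-01]
 [-9.946e-01  0.000e+00  1.039e-01]
 [-0.000e+00 -1.000e+00 -1.000e-04]]
tool -x yaw 95.96116531373244
blade top [[343.9 288.3]
 [298.7 288.3]
 [348.4  87.7]
 [294.   87.8]] lower inner [[328.4 175. ]
 [312.8 175. ]]
```

```bash
python3 -m jog '[[0.5,2,-5,0,10],[0.5,4,-10,0,10],[0.2,7,-14,0,10],[0,10,-17,0,10],[-0.2,13,-20,0,10],[-0.4,15,-22,0,10],[-0.4,15,-23,0,10],[-0.4,15,-23,0,10],[-0.4,15,-23,0,10],[-0.4,15,-23,0,10]]'
python3 - <<'E'
from workcell import bot
import cv2
n="wrist"
W=bot.read_camera(n);cv2.imwrite(f"pics/f.png",W["pixels"][:,:,::-1])
s=bot.read_state();print(s["time"],s["tool_pos"],s["wrist_force"],s["torque"])
E
```

```text
time: 8.65
tool_pos: [0.5426, 0.1579, 0.0904]
tcp_rot: [-1.256, 1.132, -1.132]
wrist_force: [0.6, -0.6, -1.7]
width: 0.194
8.7 [0.54253622 0.15792797 0.09039073] [-0.48817159 -0.27009259 -2.93286614] [-0.06821114 -0.04873314  0.01786216]
```

View pics/f.png

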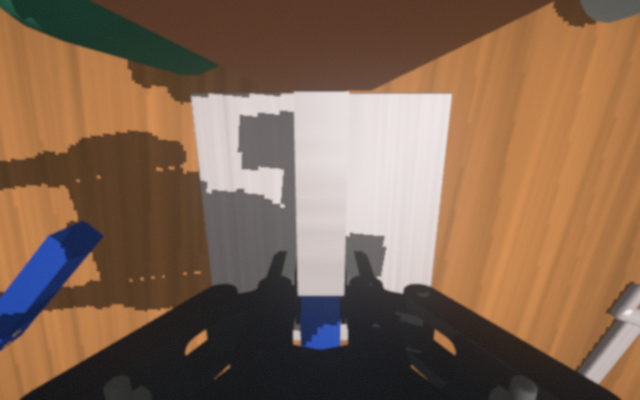

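```bash
python3 - <<'E'
import cv2,numpy as np
a=cv2.imread("pics/f.png").astype(int)
g=a.sum(2)
def edge(v):  # subpixel max gradient
    d=np.abs(np.diff(v.astype(float)));i=int(d.argmax());w=d[max(0,i-2):i+3];return max(0,i-2)+(w*np.arange(len(w))).sum()/w.sum()+.5
print("rest L,R",[ (r,round(150+edge(g[r,150:230]),1),round(420+edge(g[r,420:480]),1)) for r in(105,120,140,160)])
print("top edge",[(c,round(80+edge(g[80:110,c]),1)) for c in(205,215,225,370,390,410,430,440)])
print("belt R",[(r,round(360+edge(a[r,360:600,2]),1)) for r in(2,10,20,40,60,80)])
for r in(0,2,10,20,40): print("belt L",r,[(x,*a[r,x]) for x in range(60,260,8)][:25] if r<3 else round(60+edge(a[r,60:230,2]),1))
print("blade",[(r,round(280+edge(g[r,280:310]),1),round(335+edge(g[r,335:356]),1)) for r in(100,130,160,200,240)])
E
```

```text
rest L,R [(105, np.float64(191.5), np.float64(450.4)), (120, np.float64(192.9), np.float64(448.7)), (140, np.float64(195.7), np.float64(446.4)), (160, np.float64(185.7), np.float64(444.3))]
top edge [(205, np.float64(96.7)), (215, np.float64(93.6)), (225, np.float64(94.5)), (370, np.float64(93.1)), (390, np.float64(93.2)), (410, np.float64(93.4)), (430, np.float64(93.2)), (440, np.float64(93.2))]
belt R [(2, np.float64(553.7)), (10, np.float64(555.3)), (20, np.float64(562.2)), (40, np.float64(473.5)), (60, np.float64(431.6)), (80, np.float64(391.5))]
belt L 0 [(60, np.int64(42), np.int64(55), np.int64(26)), (68, np.int64(43), np.int64(55), np.int64(26)), (76, np.int64(40), np.int64(53), np.int64(23)), (84, np.int64(43), np.int64(56), np.int64(27)), (92, np.int64(38), np.int64(52), np.int64(73)), (100, np.int64(38), np.int64(54), np.int64(84)), (108, np.int64(39), np.int64(55), np.int64(84)), (116, np.int64(38), np.int64(54), np.int64(84)), (124, np.int64(40), np.int64(56), np.int64(85)), (132, np.int64(37), np.int64(54), np.int64(83)), (140, np.int64(40), np.int64(56), np.int64(86)),
[... 1495 characters left out ...]
 np.int64(57), np.int64(86)), (196, np.int64(39), np.int64(56), np.int64(86)), (204, np.int64(41), np.int64(59), np.int64(87)), (212, np.int64(42), np.int64(59), np.int64(88)), (220, np.int64(39), np.int64(57), np.int64(87)), (228, np.int64(40), np.int64(57), np.int64(87)), (236, np.int64(41), np.int64(57), np.int64(88)), (244, np.int64(36), np.int64(54), np.int64(85)), (252, np.int64(39), np.int64(56), np.int64(86))]
belt L 10 109.4
belt L 20 130.2
belt L 40 61.9
blade [(100, np.float64(294.0), np.float64(349.2)), (130, np.float64(293.7), np.float64(347.8)), (160, np.float64(294.4), np.float64(338.7)), (200, np.float64(280.9), np.float64(346.4)), (240, np.float64(296.0), np.float64(345.3))]
```

```bash
python3 -m jog '[[0.2,1,-0.5,0,10],[0.1,2,-1,0,10],[0,3,-1.5,0,10],[-0.1,3.5,-1.5,0,10],[-0.2,4,-1.5,0,10],[-0.2,4.5,-1.5,0,10],[-0.3,5,-1.5,0,10],[-0.3,5.5,-1.5,0,10],[-0.4,6,-1.5,0,10],[-0.4,6,-1.5,0,10]]'
```

```text
time: 9.95
tool_pos: [0.542, 0.164, 0.0888]
tcp_rot: [-1.257, 1.132, -1.132]
wrist_force: [-0.2, -0.4, -2.0]
width: 0.198
```

```bash
python3 -m jog '[[0,0.4,0,0,10],[-0.1,0.8,0,0,10],[-0.1,1.1,0,0,10],[-0.1,1.4,0,0,10],[-0.2,1.7,0,0,10],[-0.2,2,0,0,10],[-0.2,2,0,0,10],[-0.2,2,0,0,10],[-0.2,2,0,0,10],[-0.2,2,0,0,10]]'
```

```text
time: 11.2
tool_pos: [0.5419, 0.166, 0.0888]
tcp_rot: [-1.257, 1.132, -1.132]
wrist_force: [0.2, -0.1, -2.3]
width: 0.204
```

```bash
python3 -m jog '[[0,0.4,0,0,10],[-0.1,0.8,0,0,10],[-0.1,1.1,0,0,10],[-0.1,1.4,0,0,10],[-0.2,1.7,0,0,10],[-0.2,2,0,0,10],[-0.2,2,0,0,10],[-0.2,2,0,0,10],[-0.2,2,0,0,10],[-0.2,2,0,0,10]]'
```

```text
time: 12.45
tool_pos: [0.5417, 0.1674, 0.0888]
tcp_rot: [-1.257, 1.132, -1.133]
wrist_force: [0.3, -5.0, -2.5]
width: 0.202
```

```bash
python3 -m jog '[[0.1,-1.2,0,0,10],[0.1,-1.2,-0.3,0,10],[0.1,-1.2,-0.6,0,10],[0.1,-1.2,-0.9,0,10],[0.1,-1.2,-1.2,0,10],[0.1,-1.2,-1.5,0,10],[0.1,-1.2,-1.8,0,10],[0.1,-1.2,-2,0,10],[0.1,-1.2,-2,0,10],[0.1,-1.2,-2,0,10]]'
```

```text
time: 13.7
tool_pos: [0.5417, 0.1669, 0.0873]
tcp_rot: [-1.257, 1.132, -1.132]
wrist_force: [-4.5, 0.2, 6.2]
width: 0.193
```

```bash
python3 -m jog '[[0,0.3,0,0,10],[0,0.6,0,0,10],[-0.1,0.9,0,0,10],[-0.1,1.2,0,0,10],[-0.1,1.5,0,0,10],[-0.2,1.8,0,0,10],[-0.2,2.1,0,0,10],[-0.2,2.1,0,0,10],[-0.2,2.1,0,0,10],[-0.2,2.1,0,0,10]]'
python3 - <<'E'
from workcell import bot
s=bot.read_state();print(s["time"],s["tool_pos"],s["wrist_force"],s["torque"])
E
```

```text
time: 14.95
tool_pos: [0.5421, 0.1675, 0.0874]
tcp_rot: [-1.258, 1.13, -1.134]
wrist_force: [-2.4, -7.9, 6.1]
width: 0.196
14.95 [0.54214052 0.1674613  0.08737987] [-2.38519348 -7.90951296  6.07736049] [-0.90849507  0.34303955  0.0785708 ]
```

```bash
python3 -m jog '[[0,0.4,-0.2,0,10],[0,0.8,-0.4,0,10],[-0.1,1.2,-0.6,0,10],[-0.1,1.6,-0.8,0,10],[-0.2,1.9,-1,0,10],[-0.2,2.2,-1.2,0,10],[-0.2,2.5,-1.4,0,10],[-0.2,2.5,-1.6,0,10],[-0.2,2.5,-1.8,0,10],[-0.2,2.5,-1.8,0,10]]'
python3 - <<'E'
from h import *
from workcell import bot
from scipy.spatial.transform import Rotation as Ro
s=bot.read_state();print(s["time"],s["tool_pos"],s["wrist_force"],s["torque"],s["width"]);print(Ro.from_rotvec(s["tcp_rot"]).as_matrix().round(4))
for n in("wrist","top","side"):
    W=bot.read_camera(n);cv2.imwrite(f"pics/g_{n}.png",W["pixels"][:,:,::-1])
E
```

```text
time: 16.2
tool_pos: [0.5422, 0.1676, 0.0873]
tcp_rot: [-1.261, 1.128, -1.136]
wrist_force: [-5.2, -17.8, 19.2]
width: 0.199
16.2 [0.5421736  0.16757789 0.08734791] [ -5.1893785  -17.7577936   19.19481838] [-2.28353771  0.97409817 -0.0109643 ] 0.198992182406836
[[ 1.051e-01  8.000e-04  9.945e-01]
 [-9.944e-01 -6.100e-03  1.051e-01]
 [ 6.200e-03 -1.000e+00  1.000e-04]]
```

View pics/g_wrist.png

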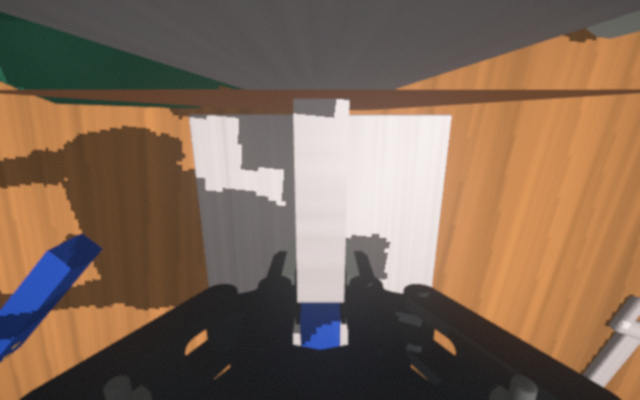

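View pics/g_top.png

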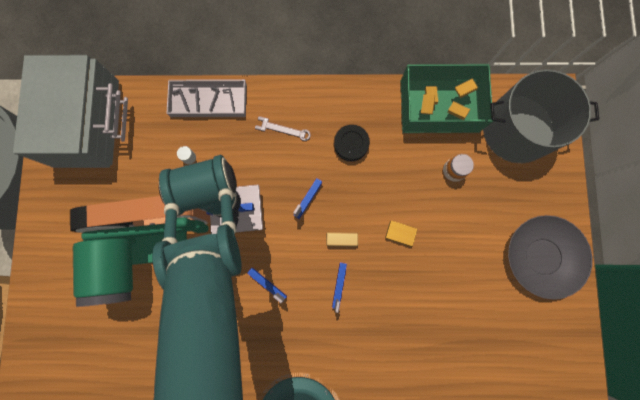

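```bash
python3 -m jog '[[0,0,0.6,0,10],[-0.2,0.3,1.2,0,10],[-0.2,0.5,1.6,0,10],[-0.3,0.8,1.6,0,10],[-0.3,1.1,1.6,0,10],[-0.3,1.4,1.6,0,10],[-0.3,1.4,1.6,0,10],[-0.3,1.4,1.6,0,10],[-0.3,1.4,1.6,0,10],[-0.3,1.4,1.6,0,10]]'
python3 -m jog '[[0,0,-0.3,0,10],[0,0,-0.6,0,10],[0,0,-0.9,0,10],[0,0,-1.2,0,10],[0,0,-1.5,0,10],[0,0,-1.8,0,10],[0,0,-1.8,0,10],[0,0,-1.8,0,10],[0,0,-1.8,0,10],[0,0,-1.8,0,10]]'
python3 - <<'E'
from h import *
from workcell import bot
from scipy.spatial.transform import Rotation as Ro
W=bot.read_camera("wrist");cv2.imwrite("pics/i.png",W["pixels"][:,:,::-1])
S=bot.read_camera("side");cv2.imwrite("pics/i_s.png",cv2.resize(S["pixels"][150:330,220:380,::-1],None,fx=3.3,fy=3.3,interpolation=cv2.INTER_CUBIC))
s=bot.read_state();print(s["time"],s["tool_pos"],s["wrist_force"],s["torque"],s["width"]);print(Ro.from_rotvec(s["tcp_rot"]).as_matrix().round(4))
def edge(v):
    d=np.abs(np.diff(v.astype(float)));i=int(d.argmax());w=d[max(0,i-2):i+3];return max(0,i-2)+(w*np.arange(len(w))).sum()/w.sum()+.5
for f in("f","g_wrist","i"):
    g=cv2.imread(f"pics/{f}.png").astype(int).sum(2)
    print(f,"rest",[(r,round(184+edge(g[r,184:205]),1),round(420+edge(g[r,420:480]),1)) for r in(120,135,150)],"blade",[(r,round(284+edge(g[r,284:306]),1),round(336+edge(g[r,336:354]),1)) for r in(240,260,280,290)],"top inner row",[round(285+edge(g[285:315,c]),1) for c in(305,320,335)],"outer",[round(85+edge(g[85:110,c]),1) for c in(300,320,346)])
E
```

```text
time: 17.6
tool_pos: [0.5422, 0.1676, 0.0874]
tcp_rot: [-1.263, 1.127, -1.137]
wrist_force: [-1.2, -21.2, 8.4]
width: 0.201
time: 18.85
tool_pos: [0.5422, 0.1676, 0.0874]
tcp_rot: [-1.263, 1.127, -1.137]
wrist_force: [-6.0, -23.1, 18.9]
width: 0.202
18.95 [0.54215971 0.16766083 0.08733337] [ -5.07364967 -22.43460359  18.65672047] [-2.97974214  0.91557052  0.01797405] 0.19808527397197545
[[ 1.054e-01  1.100e-03  9.944e-01]
 [-9.944e-01 -8.200e-03  1.054e-01]
 [ 8.300e-03 -1.000e+00  2.000e-04]]
f rest [(120, np.float64(192.9), np.float64(448.7)), (135, np.float64(195.3), np.float64(447.1)), (150, np.float64(196.9), np.float64(445.3))] blade [(240, np.float64(296.0), np.float64(345.3)), (260, np.float64(296.7), np.float64(344.6)), (280, np.float64(296.6), np.float64(344.3)), (290, np.float64(296.8), np.float64(344.2))] top inner row [np.float64(295.5), np.float64(295.4), np.float64(295.5)] outer [np.float64(91.0), np.float64(91.1), np.float64(90.7)]
g_wrist rest [(120, np.float64(189.2), np.float64(450.7)), (135, np.float64(190.9), np.float64(449.1)), (150, np.float64(192.9), np.float64(447.3))] blade [(240, np.float64(295.6), np.float64(345.3)), (260, np.float64(295.9), np.float64(344.7)), (280, np.float64(296.6), np.float64(344.3)), (290, np.float64(296.5), np.float64(344.2))] top inner row [np.float64(302.2), np.float64(302.2), np.float64(302.2)] outer [np.float64(98.1), np.float64(98.3), np.float64(99.4)]
i rest [(120, np.float64(189.2), np.float64(450.9)), (135, np.float64(190.7), np.float64(449.2)), (150, np.float64(192.3), np.float64(447.4))] blade [(240, np.float64(295.6), np.float64(345.5)), (260, np.float64(295.9), np.float64(344.9)), (280, np.float64(296.6), np.float64(344.3)), (290, np.float64(296.5), np.float64(344.5))] top inner row [np.float64(304.2), np.float64(304.2), np.float64(304.2)] outer [np.float64(100.4), np.float64(100.4), np.float64(101.4)]
```

View pics/i_s.png

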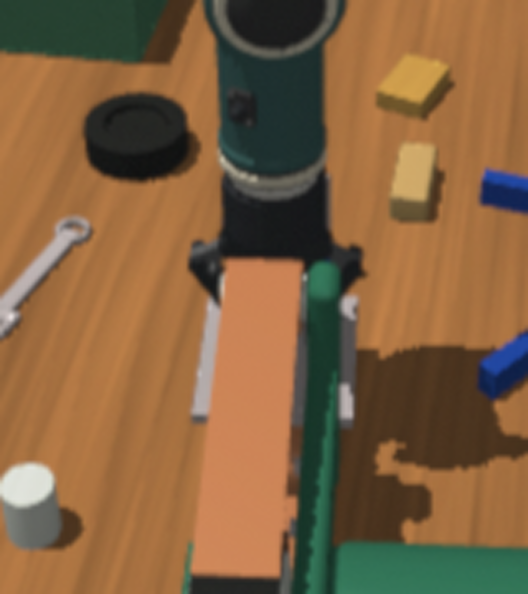

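View pics/i.png

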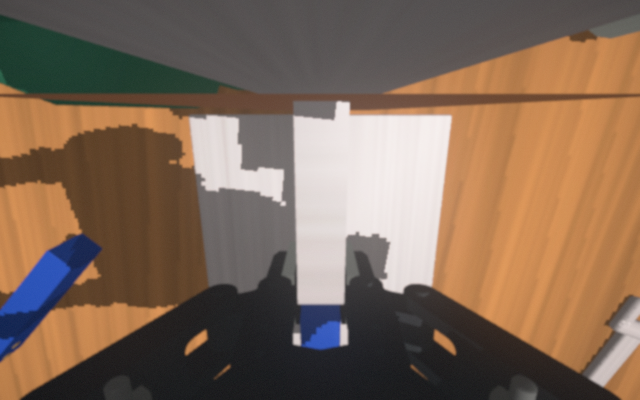

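```bash
python3 - <<'E'
from workcell import bot
s=bot.read_state();print(s["time"],s["tool_pos"],s["wrist_force"],s["width"])
print(bot.finish_job())
E
```

```text
18.95 [0.54215971 0.16766083 0.08733337] [ -5.07364967 -22.43460359  18.65672047] 0.19808527397197545
the job is handed in; nothing more can be done
None
```

I gripped the rightmost square by its beam and pressed it into the grinder's corner. The job was handed in at about 19 s with the gripper still holding it there.

**Last checks**
- **Forces:** the wrist reads about 22 N in against the belt. It reads about 19 N down on the rest, or about 21 N allowing for the square's weight. There is also a sideways drag of about 5 N, which I left in.
- **Position:** in the wrist picture the blade is within about 0.2 mm of the rest's centre line, and the belt is centred on the rest. The top camera's first estimate of that line differed by about 1.5 mm. I trusted the wrist view, where blade and belt appear together.
- **Flushness:** I could not see the contact faces directly. The forces point to a flush seat. So does the blade having turned relative to the tool about as far as the tool pitched.
- **Tool tilt:** the tool itself pitched about 0.5° under the push. The square appears to have stayed upright in the grip rather than tilting with it.
- **Other items:** the other bench items looked unmoved wherever they were visible in the last pictures; the arm hides part of the top view.

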